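# Click the steam generator's safety cap tight and switch on

### The arm

A 7-joint arm with a two-finger parallel gripper is mounted at the origin on the work surface. World frame = base frame: x ahead of the robot, y to its left, z up, the work surface at z = 0. Lengths are in m, angles in rad, forces in N, time in s.
With the tool pointing down it reaches from about 0.35 to 0.9 m from the base axis. Payload 8.1 kg.
Tool frame: the origin (TCP) lies at the very end of the fingers, on their centre line; the grasp point (between the pads) lies 19 mm behind it (arm.tcp_to_grasp is the z of the grasp point in the tool frame, in m); z points along the fingers, y is the line along which they close (so a half turn about z gives the same grasp; the last joint's range is limited). The gripper opens to 92 mm and grips with 3 to 60 N. Pads are 19 mm wide; open, the fingers measure 130 mm over their backs; the gripper's body (75 mm by 190 mm) begins 47 mm behind the grasp point.
Start: joints at [-1.447, 0.434, 0.025, 1.573, -0.012, 1.134, -0.075], TCP at [0.141, 0.609, 0.187] pointing down, gripper open.
Joint ranges: [-2.62, 2.62], [-0.44, 2.09], [-1.27, 1.32], [0.08, 2.57], [-1.32, 4.46], [0.12, 2], [-2.74, 2.74]. Speed limits (rad/s): [2.22, 2.22, 3.01, 3.01, 3.14, 3.14, 3.14].

### API

Orientations are given as a rotation vector (axis times angle).
In Python, from cell import readout, vision, sign_off, arm gives the robot as it stands. The module is installed in compiled form; this text tells all that it offers.
- The arm moves only by the shell command python3 -m creep 'ROWS' [FORCE]. ROWS is JSON, a list of rows, each a list of 5 numbers: the shift along the tool's x, y, z in units of 4 cm (1.0 is 4 cm), then the turn about the tool's z in units of 4 degrees (1.0 is 4 degrees), then the opening, from 0 (shut) to 1 (fully open). A call has 1 to 12 rows; each row shifts and turns the commanded pose from where the row before left it, along the tool's axes as they then stand; what a row does not reach is not made up. A row lasts 1/8 s, in which the tool goes at most 62.5 mm and 10.7 degrees, less where a joint would pass 70% of its speed; a pose out of reach is approached as far as the arm can. A call with a number of a shift or a turn outside -1 to 1 is refused whole. A call with a gripper value outside its range is refused whole. The fingers move at their own pace and stop on an object; FORCE is the grip in N (left out, the last holds). Time passes only in rows, so rows that do not move let the fingers close. It gives the time, the measured TCP pose, the force, the opening and the grip force at its end, in the units of the state.
- readout.observe(): the state, without advancing time (a new reading comes with each control period).
- vision.get_image(name): name is "scene" or "top"; returns a dict with "pixels" (480x640x3 uint8, blue, green, red), "z_map" (480x640 float32, m along the optical axis (not along the pixel's ray), 0 where there is no reading), "camera_matrix" (3x3 intrinsics, pixels), "k1" (the pictures are not rectified: a ray, as slopes to the right and down, at radius r is drawn at 1 + k1 r^2 times it, then the intrinsics apply), "position" and "rotation" of the camera in the world. Camera axes: x right, y up, looking along -z (the intrinsics and any distortion apply to the point x, -y, -z); pixel columns grow to the right and rows downward; lengths in m; the calibration is good to about 2 mm. A picture is of the moment at which its call begins.
- sign_off(): hands the job in; it is judged then, once.
The state is a dict: "clock": time; "joints": joint angles; "dq": joint speeds; "joint_efforts": joint torques, N m; "position": TCP position; "ee_rot": TCP orientation; "force": force on the tool from outside, world axes, zero at the start; "ft_torque": the same for the moment, N m; "width": opening from 0.0 (shut) to 1.0 (fully open); "gripper_force": force on a finger pad.
Only numpy, scipy, OpenCV 4.12 (cv2) and the standard library are available. Lean on these libraries where they do the work, as an engineer would, in place of code of your own. Each camera call takes 0.05 s, during which the arm holds its last target. There are 200 camera calls.

### The job

Screw down the winged safety cap on the salon steam generator (clockwise, seen from above the cap) until it is fully home and its ratchet has clicked at least twice. Only then push the heat lever fully over to on, towards the back of the machine. Leave the bottle, tub and brush where they stand, and let go of everything.

Things in the scene. Friction and masses are not known exactly. Their poses are not given: they have to be found in the camera images.
- steamer: White steam generator, fixed. Origin: on its underside; x front to back, y to its left, z up. Pan 60 mm high, x -120 to +80, y -170 to +170 mm. At y -160 to +60 a shoulder slopes up from the front at 35 degrees to a rear housing 150 mm high. The neck stands square on it: the cap's axis leans 35 degrees from vertical to the front (-x). At y above 60 is a flat deck, 60 mm high, with the lever.
- cap_grip (a point): Point on the cap's axis at the height to grip its black wing. z runs outward along the axis (leaning 35 degrees), x along the wing. Wing: 52 mm long (x), 14 thick (y), 40 tall (z); this point is 17 mm below its top and 23 mm above the round skirt (60 mm across, 12 thick) it rises from; under that 20 mm of grey collar, then the slope. The wing turns with the cap, which neither rises nor sinks.
- cap_seat (a joint): Thread of the cap, rad: grows as the cap turns clockwise (seen from outside along its axis); hard stop, fully home, at 2.0. Starts at 0.5 to 1.4. Friction about 0.12 N m.
- cap_slip (a joint): Slip of the outer cap (with its wing) over the ratchet, rad; starts at 0, grows clockwise. Stays near 0 until the thread is home; then the outer cap slips and clicks once every 0.628 rad (36 degrees), at a peak torque of about 0.25 N m, and rests in the notch where it is left.
- heat_lever (a joint): Heat lever, rad: 0 = off, leaning 0.5 rad to the front (-x of the steamer); 1.0 = fully on, leaning 0.5 rad to the back. Stays where left; needs about 1 to 2 N at its ball.
- heat_lever_tip (a point): Centre of the black ball (26 mm across) on the lever's steel stem (10 mm thick); its pivot runs along the steamer's y axis, 60 mm from this point, 82 mm above the table, at steamer x = -20, y = +115 mm. Its block is 70 x 50 x 25 mm on the deck.
- gel_tub: Bystander: clear gel tub with black lid, 72 mm across, 70 mm tall; origin at the centre of its underside.
- spray_bottle: Bystander: white spray bottle with black head, 64 mm across, 164 mm tall; origin at the centre of its underside.
- hair_brush: Bystander: flat wooden hair brush lying bristles up, about 215 x 70 mm; origin on its underside, the handle along -x.

How it is judged:
On the way, in this order (a step that is already met when the one before it is completed fails the run):
1. the cap is fully home (thread past 1.93 rad) (value of joint cap_seat above 1.93 rad), for 0.1 s.
2. the ratchet has clicked twice (slip past 1.0 rad) with the thread still home and the lever still off (value of joint cap_slip above 1 rad and value of joint cap_seat above 1.93 rad and value of joint heat_lever below 0.3 rad), for 0.1 s.
3. the lever is on (past 0.85 rad) (value of joint heat_lever above 0.85 rad), for 0.1 s.
At the end, for the whole second after the job is handed in: The cap's thread is home (over 1.93 of 2.0 rad), its ratchet has slipped at least two clicks (over 1.0 rad), and the heat lever is on (over 0.85 of 1.0 rad) (value of joint cap_seat above 1.93 rad and value of joint cap_slip above 1 rad and value of joint heat_lever above 0.85 rad); the robot touches nothing.
It fails at once if the lever is thrown before the cap is home and has clicked twice (value of joint heat_lever above 0.5 rad and (value of joint cap_seat below 1.9 rad or value of joint cap_slip below 0.95 rad)).
It fails at once if the gel tub is moved over 30 mm (distance of gel_tub from where it was at the start of the episode above 0.03 m).
It fails at once if the spray bottle is moved over 30 mm (distance of spray_bottle from where it was at the start of the episode above 0.03 m).
It fails at once if the brush is moved over 30 mm (distance of hair_brush from where it was at the start of the episode above 0.03 m).
It also fails if it takes over 64 s, if anything falls off the work surface, if the arm or the gripper's body presses on something with over 40 N, if the wrist force passes 120 N, or if a joint passes its speed limit or range.

## Working session

There is one attempt and no reset: what is moved stays moved. The work goes in short steps, Python scripts to look and compute and a shell command to move; the robot and the scene stay as the last step left them, time stands still between calls to the robot, and variables do not carry over. Pictures are saved under pics/ and viewed, at most 12 in all, crops included, and the job is handed in when it is done.

```bash
mkdir -p pics; cat > h.py <<'E'
import numpy as np, cv2
from scipy.spatial.transform import Rotation as R
from cell import readout, vision, arm
def cloud(d):
    K=np.array(d["camera_matrix"]);h,w=d["z_map"].shape
    u,v=np.meshgrid(np.arange(w),np.arange(h))
    a=(u-K[0,2])/K[0,0];b=(v-K[1,2])/K[1,1];x,y=a.copy(),b.copy()
    for _ in range(8):
        s=1+d["k1"]*(x*x+y*y);x,y=a/s,b/s
    z=d["z_map"];P=np.stack([x*z,-y*z,-z],-1)
    r=np.array(d["rotation"]);r=r if r.shape==(3,3) else R.from_rotvec(r).as_matrix()
    return P@r.T+np.array(d["position"])
E
python3 - <<'E'
from h import *
for n in("scene","top"):
    d=vision.get_image(n);cv2.imwrite(f"pics/{n}0.png",d["pixels"]);print(n,d["position"],d["rotation"],d["k1"],d["camera_matrix"])
    np.savez(f"{n}0.npz",P=cloud(d),I=d["pixels"],z=d["z_map"])
print(readout.observe(),arm.tcp_to_grasp)
E
```

```text
scene [1.13632826 0.30479872 0.95434418] [0.35311662 0.62281487 1.99063021] -0.00019841798190817624 [[439.06029224   0.         317.43236502]
 [  0.         439.06029224 231.4902076 ]
 [  0.           0.           1.        ]]
top [0.52796227 0.01763873 1.16106423] [ 0.08453878 -0.07300549 -1.57816558] -0.09091521140765904 [[593.8822993    0.         330.47634193]
 [  0.         593.8822993  237.92461909]
 [  0.           0.           1.        ]]
{'clock': 0.1, 'joints': array([-1.44659392,  0.4351741 ,  0.02499217,  1.57395356, -0.01160195,
        1.13397305, -0.07507988]), 'dq': array([-1.18704993e-03, -1.83995743e-03, -7.37625978e-04, -2.95201940e-03,
        1.29976951e-05,  1.27555095e-03, -5.95238600e-04]), 'joint_efforts': array([ 3.16914804e-03, -6.69122386e+01,  9.88007225e-01, -3.15147400e+01,
       -6.05164468e-02,  3.75242543e-02,  4.59792068e-05]), 'position': array([0.14049611, 0.60851562, 0.18623109]), 'ee_rot': array([-3.55598271e-01, -3.12137868e+00,  2.14064120e-03]), 'force': array([0.61280216, 0.68661727, 0.18492787]), 'ft_torque': array([-0.04410949,  0.02115444, -0.00353988]), 'gripper_force': 0.0, 'width': 0.9999560396072539} -0.0188
```

View pics/scene0.png

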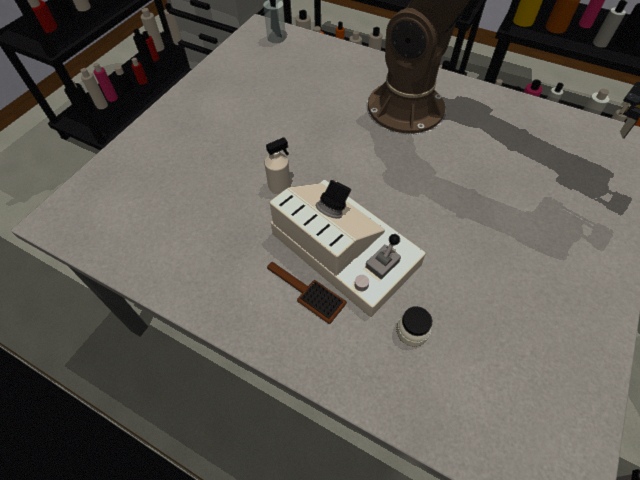

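View pics/top0.png

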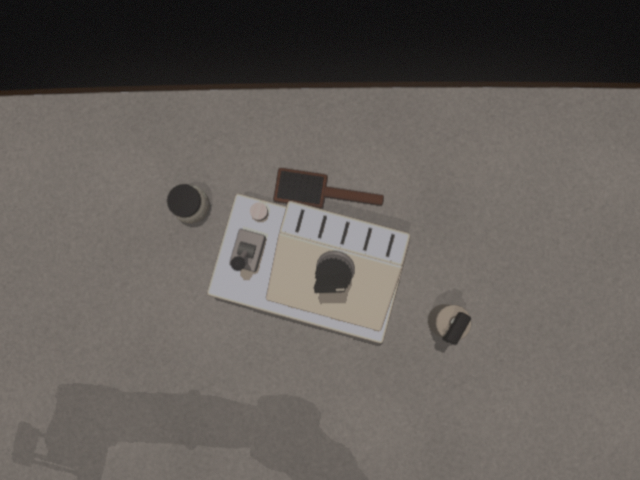

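Scene: steamer in the middle, cap at about (335,197), lever ball at (393,240), bottle at (277,165), brush at (310,290), tub at (414,325). Top: cap at (333,275), lever ball at (238,264), bottle at (455,325), tub at (185,200), brush at (325,188). The deck is on the left (+y) and the front faces the robot.

```bash
python3 - <<'E'
from h import *
T=np.load("top0.npz");S=np.load("scene0.npz")
# pan bright outline: yaw from points at z~0.06 / all steamer points
P=T["P"];I=T["I"].astype(int)
m=(I.min(-1)>120)&(P[...,2]>.045)&(P[...,2]<.075)&(abs(P[...,1])<.4)
m=cv2.morphologyEx(m.astype(np.uint8),cv2.MORPH_OPEN,np.ones((3,3)))
n,l,s,c=cv2.connectedComponentsWithStats(m);print(s[:8])
# raised points region of steamer overall
q=(P[...,2]>.04)&(P[...,2]<.30)
n,l,s,c=cv2.connectedComponentsWithStats(q.astype(np.uint8))
k=l[275,250] or l[275,333];print("comp",s[k])
pts=P[l==k][:,:2].astype(np.float32)
rc=cv2.minAreaRect(pts*1000);print("rect mm",rc,cv2.boxPoints(rc).round(0).tolist())
for nm,D in(("top",T),("scene",S)):
    P=D["P"];I=D["I"].astype(int)
    b=(I.max(-1)<60)&(P[...,2]>.09)&(P[...,2]<.28)&(P[...,0]>.3)&(P[...,0]<.8)&(abs(P[...,1])<.4)
    n,l,s,c=cv2.connectedComponentsWithStats(b.astype(np.uint8))
    for i in range(1,n):
        if s[i,4]>25:
            p=P[l==i];print(nm,c[i].round(),s[i,4],"mean",p.mean(0).round(4),"min",p.min(0).round(3),"max",p.max(0).round(3))
a=cv2.resize(T["I"][190:345,205:405],None,fx=3,fy=3,interpolation=2)
b=cv2.resize(S["I"][170:280,270:430],None,fx=3.75,fy=3.75,interpolation=2)
b=cv2.convertScaleAbs(b,alpha=1.5,beta=20);a=cv2.convertScaleAbs(a,alpha=1.5,beta=20)
cv2.imwrite("pics/ca.png",cv2.resize(np.vstack([cv2.resize(a,(400,310)),cv2.resize(b,(400,275))]),None,fx=1,fy=1))
E
```

```text
[[     0      0    640    480 301154]
 [   208    194    184    148   6046]]
comp [  208   194   202   149 20299]
rect mm ((585.0161743164062, 68.39308166503906), (341.7703552246094, 202.30784606933594), 74.16184997558594) [[441.0, -68.0], [636.0, -124.0], [729.0, 205.0], [534.0, 260.0]]
top [238. 263.] 126 mean [0.5881 0.1839 0.1457] min [0.578 0.174 0.136] max [0.598 0.195 0.152]
top [332. 275.] 922 mean [0.5647 0.0228 0.1738] min [ 0.539 -0.008  0.149] max [0.592 0.051 0.198]
top [457. 328.] 425 mean [ 0.4745 -0.1848  0.1635] min [ 0.45  -0.207  0.117] max [ 0.5   -0.165  0.171]
scene [277. 146.] 247 mean [ 0.4776 -0.1799  0.154 ] min [ 0.451 -0.204  0.113] max [ 0.502 -0.162  0.166]
scene [335. 196.] 615 mean [0.5653 0.0301 0.1686] min [ 0.538 -0.002  0.121] max [0.595 0.056 0.195]
scene [336. 240.] 29 mean [0.6599 0.0806 0.1504] min [0.642 0.074 0.148] max [0.678 0.087 0.153]
scene [394. 239.] 86 mean [0.5934 0.1902 0.1417] min [0.582 0.179 0.127] max [0.602 0.201 0.149]
```

View pics/ca.png

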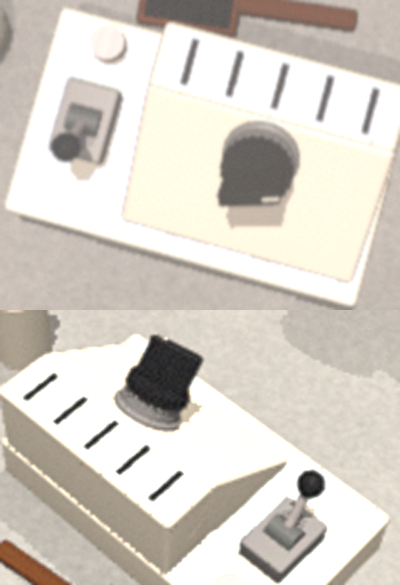

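Crop: yaw is about -16° and the ball matches the pan model within 2 mm. The wing top edge is roughly along steamer y. Next, the wing in cap axes.

```bash
cat >> h.py <<'E'
yaw=np.deg2rad(-15.84); xs=np.array([np.cos(yaw),np.sin(yaw),0]); ys=np.array([-np.sin(yaw),np.cos(yaw),0]); zs=np.array([0,0,1.])
O=np.array([.585,.0684,0])+.02*xs
t=np.deg2rad(35); n_=np.cos(t)*zs-np.sin(t)*xs; e2=np.cos(t)*xs+np.sin(t)*zs
A=np.stack([ys,e2,n_])  # cap axes rows: left, up-slope, out   (right-handed: ys x e2 = ? )
E
python3 - <<'E'
from h import *
allp=[]
for nm in("top0","scene0"):
    D=np.load(nm+".npz");P=D["P"];I=D["I"].astype(int)
    b=(I.max(-1)<75)&(P[...,2]>.1)&(np.hypot(P[...,0]-.565,P[...,1]-.025)<.06)
    q=(P[b]-O)@A.T*1000
    # slope plane height
    g=((I.min(-1)>100)&(np.hypot(P[...,0]-.565,P[...,1]-.025)<.09)&(P[...,2]>.08)&(P[...,2]<.14))
    print(nm,"slope n",np.median((P[g]-O)@A[2])*1000,"n pct",np.percentile(q[:,2],[1,10,25,50,75,90,95,99]).round(1))
    hi=np.percentile(q[:,2],98)
    for a0,a1 in((hi-6,hi+6),(hi-20,hi-6),(hi-38,hi-22),(hi-54,hi-42)):
        w=q[(q[:,2]>a0)&(q[:,2]<a1)]
        if len(w)>8:print(round(a0-hi),len(w),"c",w.mean(0).round(1),cv2.minAreaRect(w[:,:2].astype(np.float32)))
    allp.append(q)
m=np.vstack(allp);
im=np.full((480,960,3),255,np.uint8)
for k,q in enumerate(allp):
    for x in q:
        u=int(240-(x[0]-np.median(m[:,0]))*5+k*480);v=int(240-(x[1]-np.median(m[:,1]))*5)
        c=int(np.clip((x[2]-130)*3,0,255)); 
        cv2.circle(im,(u,v),2,cv2.applyColorMap(np.uint8([[c]]),cv2.COLORMAP_JET)[0,0].tolist(),-1)
print(np.median(m,0))
cv2.imwrite("pics/cl.png",cv2.resize(im,(800,400)))
E
```

```text
top0 slope n 112.29656005397534 n pct [133.1 142.1 144.3 160.8 184.4 986.1 986.1 986.1]
-6 253 c [-64.4 616.  986.1] ((-64.40230560302734, 615.977294921875), (0.0, 0.0), 0.0)
scene0 slope n 111.36366361480565 n pct [117.7 131.4 141.6 150.4 168.9 179.4 182.2 183.4]
-6 89 c [-44.8  66.8 181.1] ((-46.55998229980469, 65.06575775146484), (14.801379203796387, 50.63203430175781), 68.62734985351562)
-20 127 c [-44.5  69.3 170.2] ((-44.087486267089844, 69.70651245117188), (8.36451530456543, 50.16314697265625), 64.34248352050781)
-38 139 c [-45.2  69.4 153.3] ((-45.558746337890625, 68.56309509277344), (8.25510025024414, 49.68665313720703), 66.80160522460938)
-54 103 c [-36.5  84.5 136.2] ((-37.094329833984375, 81.04702758789062), (27.808250427246094, 60.191246032714844), 59.57720184326172)
[-49.60314372  77.10670236 155.72222866]
```

View pics/cl.png

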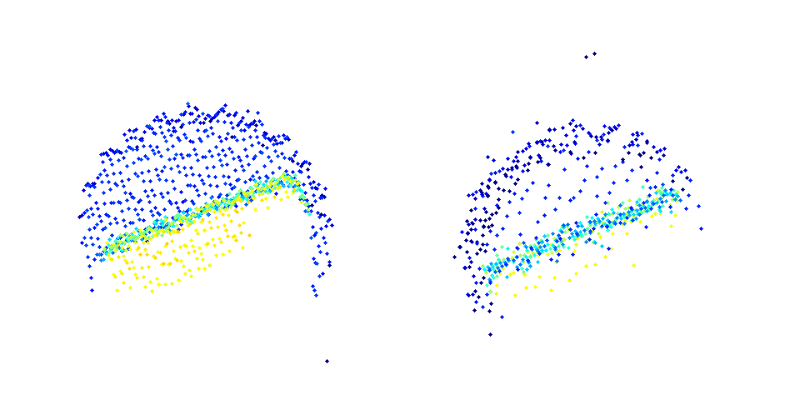

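Wing top centre is in cap axes (left -47, up-slope 65, n 183 mm). The n value matches the expected slope 112 + 72. The wing now lies 21° counter-clockwise of horizontal. The tool always points down, so I'll use the closed fingers as a pusher in two or three strokes from the uphill side. First I raise the tool, align it and move over.

```bash
cat >> h.py <<'E'
C=np.array([-.047,.065,0])  # cap axis
def capt(right,up,n,side):
    "TCP world with bottom front edge corner (side=-1 left, +1 right, 0 mid) at cap-plane point, mm"
    p=O+A.T@(C+np.array([-right,up,n])/1000)
    return p+.0095*xs+side*.019*ys
def rows(target):
    o=readout.observe();r=R.from_rotvec(o["ee_rot"]).as_matrix()
    d=r.T@(np.asarray(target)-o["position"]);a=np.degrees(np.arctan2(r[0,1],r[1,1]))
    print("delta units",(d/.04).round(2),"yaw of tool y",round(-a,1),"pos",o["position"].round(3),"F",np.round(o["force"],1))
E
python3 -c "
from h import *
t=capt(22,35,165,-1);print(t);t[2]=.30;rows(t)"
python3 -m creep '[[0,0,-1,0.7,0],[0,0,-1,0,0],[0,0,-1,0,0],[0,0,0,0,0]]' 20; python3 -c "
from h import *
t=capt(22,35,165,-1);t[2]=.30;rows(t)"
```

```text
[ 0.57711833 -0.02083723  0.19251773]
delta units [-14.18 -12.88  -2.82] yaw of tool y -13.0 pos [0.14  0.609 0.186] F [0.6 0.7 0.2]
clock: 0.6
position: [0.1409, 0.6105, 0.3101]
ee_rot: [0.432, 3.112, 0.009]
force: [0.2, 0.2, -0.7]
width: 0.615
gripper_force: 0.0
delta units [-14.79 -12.22   0.18] yaw of tool y -15.8 pos [0.141 0.61  0.31 ] F [ 0.2  0.2 -0.7]
```

```bash
python3 -m creep '[[-1,-0.8,0,0,0],[-1,-0.8,0,0,0],[-1,-0.8,0,0,0],[-1,-0.8,0,0,0],[-1,-0.8,0,0,0],[-1,-0.8,0,0,0],[-1,-0.8,0,0,0],[-1,-0.8,0,0,0],[-1,-0.8,0,0,0],[-1,-0.8,0,0,0],[-1,-0.8,0,0,0],[-1,-0.8,0,0,0]]'
python3 -m creep '[[-1,-0.8,0,0,0],[-1,-0.8,0,0,0],[-0.8,-0.8,0,0,0],[0,-0.2,0,0,0],[0,0,0,0,0]]'
python3 - <<'E'
from h import *
t=capt(22,35,165,-1);rows(t)
for n in("scene","top"):
    d=vision.get_image(n);P=cloud(d);I=d["pixels"]
    if n=="scene":cv2.imwrite("pics/s1.png",cv2.resize(I[60:300,200:480],None,fx=2.5,fy=2.5))
E
```

```text
clock: 2.1
position: [0.4981, 0.1073, 0.306]
ee_rot: [-0.431, -3.111, 0.001]
force: [0.7, 1.0, -0.7]
width: 0.007
gripper_force: 0.0
clock: 2.72
position: [0.5766, -0.0219, 0.3061]
ee_rot: [-0.433, -3.11, 0.0]
force: [-0.4, 0.7, 0.0]
width: 0.011
gripper_force: 0.0
delta units [-0.01  0.03  2.84] yaw of tool y -15.9 pos [ 0.577 -0.022  0.306] F [-0.4  0.7  0. ]
```

View pics/s1.png

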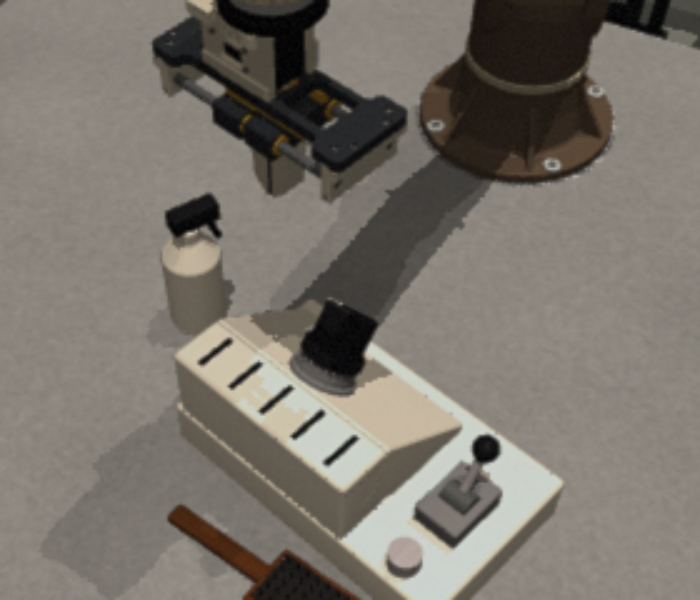

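The finger stub hangs at crop (280,180), clear of everything. Descending and making stroke 1.

```bash
python3 -m creep '[[0,0,0.95,0,0],[0,0,0.95,0,0],[0,0,0.6,0,0],[0,0,0.34,0,0],[0,0,0,0,0]]'
python3 -m creep '[[0.1,0,0.07,0,0],[0.1,0,0.07,0,0],[0.1,0,0.07,0,0],[0.1,0,0.07,0,0],[0.1,0,0.07,0,0],[0.1,0,0.07,0,0]]'; python3 -c "
from h import *
rows(capt(20,0,165,-1))"
```

```text
clock: 3.45
position: [0.5769, -0.0207, 0.193]
ee_rot: [-0.43, -3.111, -0.0]
force: [-0.4, -1.0, 0.5]
width: -0.0
gripper_force: 0.0
clock: 4.2
position: [0.554, -0.0152, 0.1763]
ee_rot: [-0.432, -3.112, -0.0]
force: [-0.6, -0.1, -0.1]
width: 0.001
gripper_force: 0.0
delta units [0.12 0.07 0.1 ] yaw of tool y -15.8 pos [ 0.554 -0.015  0.176] F [-0.6 -0.1 -0.1]
```

```bash
python3 - <<'E'
from h import *
o=readout.observe();print(o["force"],o["ft_torque"],o["clock"])
v=[]
for n,(a,b,c,e) in(("scene",(160,260,280,400)),("top",(220,320,270,390))):
    I=vision.get_image(n)["pixels"][a:b,c:e];v.append(cv2.convertScaleAbs(cv2.resize(I,(480,400),interpolation=2),alpha=1.5,beta=15))
cv2.imwrite("pics/s2.png",cv2.resize(np.hstack(v),(800,333)))
E
```

```text
[-0.56294409 -0.09857671 -0.06626615] [-0.02833993  0.02567209  0.00670081] 4.2
```

View pics/s2.png

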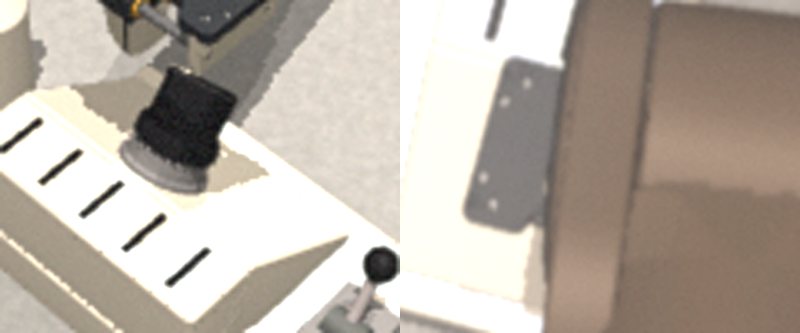

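The fingers are not where the TCP reading puts them: the stub is hidden behind the cap instead of in front of it. I'll compare the two in numbers.

```bash
python3 - <<'E'
from h import *
def proj(d,p):
    r=np.array(d["rotation"]);r=r if r.shape==(3,3) else R.from_rotvec(r).as_matrix()
    q=r.T@(np.asarray(p)-d["position"]);a=np.array([q[0],-q[1]])/-q[2];a=a*(1+d["k1"]*(a@a));K=np.array(d["camera_matrix"]);return (a*K[0,0]+K[:2,2]).round(1)
d=vision.get_image("scene");P=cloud(d)
print("TCP s1 proj",proj(d,[.577,-.022,.306]),"seen ~(310,136)")
print("cap top proj",proj(d,O+A.T@(C+[0,0,.184])), "now TCP",proj(d,readout.observe()["position"]))
print("table z",np.median(P[400:440,440:480,2]))
print("base", proj(d,[0,0,0]))
o=readout.observe();print(o["joints"].round(3))
# points above z=.2 near
m=(P[...,2]>.2)&(P[...,2]<.4)&(P[...,0]>.3)&(P[...,0]<.8)&(abs(P[...,1])<.4)
v,u=np.nonzero(m);print(u.min(),u.max(),v.min(),v.max(),P[m].min(0),P[m].max(0))
E
```

```text
TCP s1 proj [311.3 148.9] seen ~(310,136)
cap top proj [340.9 183.9] now TCP [320.1 183.7]
table z -0.00030883240462581396
base [405.  105.6]
[-0.455  0.348  0.517  1.793 -0.196  1.051  1.429]
277 366 107 182 [ 0.52906343 -0.11267036  0.215223  ] [0.61517699 0.08619974 0.39883157]
```

```bash
python3 - <<'E'
from h import *
d=vision.get_image("scene");P=cloud(d);I=d["pixels"]
for v in range(150,194,3):
    print(v,[(u,*(P[v,u]*1000).round().astype(int).tolist()) for u in (308,314,320,326,332)])
E
```

```text
150 [(308, 581, -27, 304), (314, 577, -16, 305), (320, 585, 2, 321), (326, 564, 5, 304), (332, 559, 17, 305)]
153 [(308, 585, -25, 300), (314, 583, -12, 304), (320, 586, 3, 314), (326, 587, 17, 322), (332, 560, 17, 297)]
156 [(308, 587, -25, 293), (314, 592, -8, 305), (320, 584, 2, 303), (326, 589, 18, 316), (332, 592, 33, 325)]
159 [(308, 349, -168, -6), (314, 593, -7, 299), (320, 591, 6, 303), (326, 574, 11, 289), (332, 595, 35, 321)]
162 [(308, 363, -160, -2), (314, 592, -8, 288), (320, 595, 8, 299), (326, 576, 12, 283), (332, 331, -97, -1)]
165 [(308, 372, -155, -4), (314, 563, -24, 244), (320, 594, 7, 288), (326, 595, 21, 296), (332, 342, -91, 0)]
168 [(308, 385, -148, -1), (314, 563, -25, 233), (320, 565, -9, 243), (326, 561, 4, 246), (332, 597, 36, 297)]
171 [(308, 393, -143, -4), (314, 563, -25, 223), (320, 567, -8, 236), (326, 559, 3, 234), (332, 600, 38, 293)]
174 [(308, 403, -138, -4), (314, 395, -122, -3), (320, 567, -8, 227), (326, 377, -92, -5), (332, 372, -75, -2)]
177 [(308, 412, -133, -6), (314, 408, -115, 0), (320, 395, -102, -6), (326, 389, -86, -3), (332, 382, -70, -2)]
180 [(308, 424, -126, -3), (314, 418, -110, 0), (320, 407, -96, -4), (326, 446, -56, 57), (332, 544, 11, 193)]
183 [(308, 433, -121, -3), (314, 427, -104, 0), (320, 471, -61, 68), (326, 457, -51, 59), (332, 548, 13, 188)]
186 [(308, 520, -68, 104), (314, 504, -61, 91), (320, 488, -52, 79), (326, 471, -43, 66), (332, 554, 16, 185)]
189 [(308, 537, -59, 115), (314, 521, -51, 102), (320, 505, -43, 90), (326, 561, 4, 175), (332, 557, 17, 179)]
192 [(308, 549, -52, 119), (314, 535, -43, 110), (320, 519, -35, 97), (326, 565, 6, 171), (332, 560, 19, 172)]
```

By the depth picture the real finger end is at z ≈ 0.221 while the reading says 0.176. x and y agree, and so does the 63 mm finger-to-body length. So the actual tip is about 44 mm above the reported TCP, and stroke 1 passed over the wing. I'll correct the helper, go back uphill and descend properly.

```bash
sed -i 's/^    return p+.0095\*xs+side\*.019\*ys/    return p+.0095*xs+side*.019*ys-np.array([0,0,.044])/' h.py
python3 -m creep '[[-0.3,0,-0.2,0,0],[-0.3,0,-0.2,0,0],[0,0,0,0,0]]'; python3 -c "
from h import *
rows(capt(22,35,165,-1))"
```

```text
clock: 4.78
position: [0.5784, -0.0222, 0.193]
ee_rot: [0.432, 3.11, -0.0]
force: [-0.0, 0.7, 0.4]
width: 0.007
gripper_force: 0.0
delta units [0.04 0.02 1.11] yaw of tool y -15.8 pos [ 0.578 -0.022  0.193] F [-0.   0.7  0.4]
```

```bash
python3 -m creep '[[0,0,0.3,0,0],[0,0,0.3,0,0],[0,0,0.25,0,0],[0,0,0.25,0,0],[0,0,0,0,0]]'
python3 - <<'E'
from h import *
rows(capt(22,35,165,-1))
d=vision.get_image("scene");P=cloud(d)
I=d["pixels"][140:240,270:390];cv2.imwrite("pics/s3.png",cv2.convertScaleAbs(cv2.resize(I,(600,500),interpolation=2),alpha=1.5,beta=15))
q=(P.reshape(-1,3)-O)@A.T-C
# stub points: light coloured, near the TCP
o=readout.observe()["position"];m=(np.hypot(P[...,0]-o[0],P[...,1]-o[1])<.03)&(P[...,2]>.15)
print("stub lowest z",np.percentile(P[m][:,2],[0,2,5]).round(3),P[m][P[m][:,2]<.22].mean(0).round(3))
E
```

```text
clock: 5.4
position: [0.5767, -0.0217, 0.1475]
ee_rot: [-0.432, -3.11, 0.001]
force: [-0.7, 0.3, 0.9]
width: 0.004
gripper_force: 0.0
delta units [-0.    0.02 -0.02] yaw of tool y -15.8 pos [ 0.577 -0.022  0.148] F [-0.7  0.3  0.9]
stub lowest z [0.15  0.165 0.2  ] [ 0.584 -0.012  0.191]
```

View pics/s3.png

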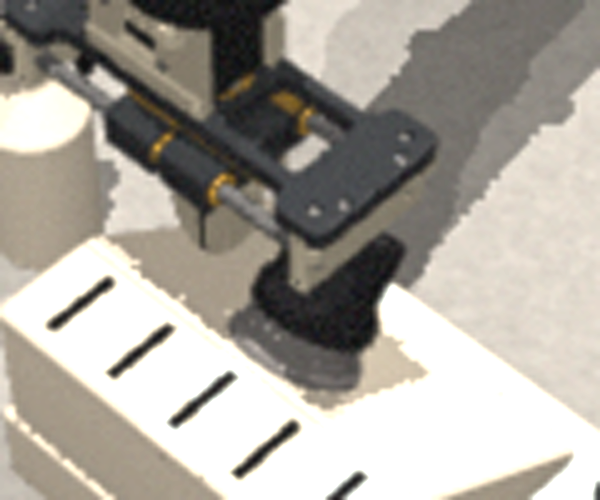

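```bash
python3 - <<'E'
from h import *
d=vision.get_image("scene");P=cloud(d)
for v in range(164,200,3):
    print(v,[(u,*(P[v,u]*1000).round().astype(int).tolist()) for u in (306,309,312,316,320,330)])
E
```

```text
164 [(306, 606, -19, 290), (309, 605, -12, 293), (312, 605, -5, 296), (316, 596, -1, 289), (320, 581, 0, 276), (330, 567, 16, 271)]
167 [(306, 602, -21, 276), (309, 610, -10, 290), (312, 608, -4, 290), (316, 608, 5, 295), (320, 589, 4, 276), (330, 565, 15, 259)]
170 [(306, 610, -17, 276), (309, 606, -12, 276), (312, 604, -6, 276), (316, 612, 8, 292), (320, 610, 16, 294), (330, 361, -88, -2)]
173 [(306, 615, -14, 274), (309, 614, -8, 277), (312, 610, -3, 275), (316, 604, 3, 272), (320, 613, 17, 288), (330, 371, -82, -2)]
176 [(306, 617, -13, 268), (309, 620, -5, 275), (312, 616, 0, 273), (316, 606, 4, 265), (320, 593, 6, 253), (330, 616, 42, 295)]
179 [(306, 617, -14, 258), (309, 621, -4, 267), (312, 618, 1, 267), (316, 617, 10, 270), (320, 579, -2, 225), (330, 622, 45, 293)]
182 [(306, 586, -33, 206), (309, 588, -25, 212), (312, 590, -15, 220), (316, 591, -5, 225), (320, 619, 21, 269), (330, 630, 49, 295)]
185 [(306, 521, -74, 105), (309, 588, -25, 201), (312, 591, -15, 210), (316, 591, -5, 216), (320, 576, -3, 201), (330, 637, 52, 295)]
188 [(306, 536, -65, 115), (309, 587, -26, 190), (312, 590, -16, 199), (316, 589, -6, 203), (320, 497, -47, 84), (330, 636, 52, 285)]
191 [(306, 549, -57, 121), (309, 542, -53, 116), (312, 535, -49, 111), (316, 524, -43, 102), (320, 513, -38, 94), (330, 637, 53, 277)]
194 [(306, 564, -49, 131), (309, 555, -46, 123), (312, 549, -41, 119), (316, 537, -37, 108), (320, 527, -31, 101), (330, 637, 53, 268)]
197 [(306, 577, -41, 138), (309, 569, -38, 131), (312, 562, -33, 126), (316, 555, -26, 122), (320, 574, -5, 156), (330, 636, 53, 257)]
```

The stub bottom is now at z ≈ 0.19 with its left rear corner at (0.591,-0.005), as intended, and the gripper body is clear at z ≈ 0.257. Stroke 1.

```bash
python3 -m creep '[[0.1,0,0.07,0,0],[0.1,0,0.07,0,0],[0.1,0,0.07,0,0],[0.1,0,0.07,0,0],[0.1,0,0.07,0,0]]'; python3 -m creep '[[0.1,0,0.07,0,0],[0.1,0,0.07,0,0],[0.1,0.02,0.07,0,0],[0.1,0.03,0.07,0,0]]'; python3 -c "
from h import *
rows(capt(20,-8,165,-1))"
```

```text
clock: 6.12
position: [0.5578, -0.0162, 0.1343]
ee_rot: [0.432, 3.112, 0.0]
force: [0.4, 1.3, -0.3]
width: 0.006
gripper_force: 0.0
clock: 6.62
position: [0.5441, -0.0149, 0.1246]
ee_rot: [0.437, 3.108, -0.007]
force: [-2.7, -17.4, 13.3]
width: 0.01
gripper_force: 9.4
delta units [0.05 0.13 0.02] yaw of tool y -16.0 pos [ 0.544 -0.015  0.125] F [ -2.7 -17.4  13.3]
```

```bash
cat >> h.py <<'E'
def wing(name="scene",png=None,lo=.155):
    d=vision.get_image(name);P=cloud(d);I=d["pixels"].astype(int)
    q=((P-O)@A.T-C)*1000
    b=(I.max(-1)<75)&(np.hypot(q[...,0],q[...,1])<32)&(q[...,2]>lo*1000)&(q[...,2]<190)
    w=q[b];w=w*[-1,1,1]
    if len(w)>10:
        f=cv2.fitLine(w[:,:2].astype(np.float32),cv2.DIST_HUBER,0,.01,.01).ravel();print(len(w),"wing angle",np.degrees(np.arctan2(f[1],f[0])).round(1),"c",f[2:].round(1), "extent r",w[:,0].min().round(),w[:,0].max().round(),"u",w[:,1].min().round(),w[:,1].max().round())
    if png:cv2.imwrite(png,cv2.convertScaleAbs(cv2.resize(d["pixels"][140:240,270:390],(600,500),interpolation=2),alpha=1.5,beta=15))
E
python3 -c "
from h import *
wing(png='pics/s4.png')"
```

```text
165 wing angle 4.3 c [-0.6  4.7] extent r -26.0 26.0 u -7.0 19.0
```

View pics/s4.png

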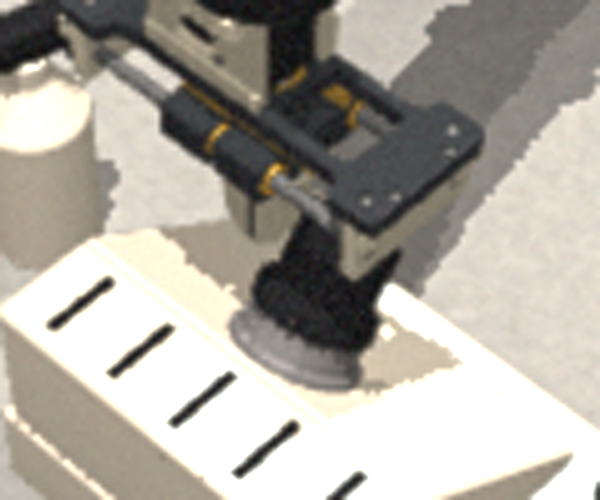

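The wing has turned only about 17° and now lies at about 4°. The stub slipped past the wing's end (17 N sideways), so I need to bite further in. Backing out, up and over.

```bash
python3 -m creep '[[0,-0.15,0,0,0],[0,0,-1,0,0],[0,0,-0.5,0,0],[-0.7,0,0,0,0],[0,0,0,0,0]]'; python3 -c "
from h import *
wing()
rows(capt(10,24,163,-1))"
```

```text
clock: 7.3
position: [0.5696, -0.0234, 0.1833]
ee_rot: [0.432, 3.111, 0.0]
force: [0.4, 0.0, -0.6]
width: 0.0
gripper_force: 0.0
264 wing angle 0.3 c [-2.5  4.4] extent r -26.0 26.0 u -8.0 10.0
delta units [0.   0.42 1.06] yaw of tool y -15.8 pos [ 0.568 -0.023  0.183] F [-0.3  0.  -1.2]
```

```bash
python3 -m creep '[[0,0.42,0,0,0],[0,0,0.5,0,0],[0,0,0.3,0,0],[0,0,0.26,0,0],[0,0,0,0,0]]'; python3 -m creep '[[0.1,0,0.07,0,0],[0.1,0,0.07,0,0],[0.1,0,0.07,0,0],[0.1,0,0.07,0,0],[0,0,0,0,0]]'; python3 -c "
from h import *
wing()
rows(capt(10,4,163,-1))"
```

```text
clock: 7.98
position: [0.5725, -0.0071, 0.1402]
ee_rot: [-0.432, -3.11, 0.0]
force: [-0.2, 0.4, 0.5]
width: 0.003
gripper_force: 0.0
clock: 8.6
position: [0.5583, -0.0034, 0.1303]
ee_rot: [0.432, 3.11, -0.0]
force: [1.9, -2.8, 2.4]
width: 0.004
gripper_force: 1.9
83 wing angle -7.2 c [3.3 5.2] extent r -26.0 20.0 u -1.0 26.0
delta units [0.04 0.01 0.03] yaw of tool y -15.8 pos [ 0.558 -0.003  0.13 ] F [ 2.  -2.9  4.1]
```

Contact is made and the wing is turning. Continuing.

```bash
python3 -m creep '[[0.1,0,0.07,0,0],[0.1,0,0.07,0,0],[0.1,0,0.07,0,0],[0,0,0,0,0]]'; python3 -c "
from h import *
wing()
rows(capt(10,-11,163,-1))"; python3 -m creep '[[0.08,0.02,0.06,0,0],[0.08,0.02,0.06,0,0],[0,0,0,0,0]]'; python3 -c "
from h import *
wing(lo=.165)
rows(capt(10,-11,163,-1))"
```

```text
clock: 9.15
position: [0.5512, -0.0015, 0.1242]
ee_rot: [0.433, 3.101, 0.0]
force: [8.7, -6.5, 15.6]
width: 0.003
gripper_force: 8.3
134 wing angle -26.2 c [-3.5  8.2] extent r -26.0 27.0 u -14.0 30.0
delta units [0.16 0.01 0.09] yaw of tool y -15.9 pos [ 0.551 -0.002  0.124] F [ 8.5 -7.  13.9]
clock: 9.57
position: [0.5448, 0.0011, 0.119]
ee_rot: [0.434, 3.102, -0.001]
force: [8.4, -8.9, 9.5]
width: 0.006
gripper_force: 6.5
76 wing angle -54.8 c [-3.5 13.8] extent r -16.0 26.0 u -21.0 29.0
delta units [-0.02 -0.   -0.04] yaw of tool y -15.9 pos [0.545 0.001 0.119] F [ 7.2 -9.   9.4]
```

```bash
python3 -m creep '[[0.08,0.06,0.06,0,0],[0.06,0.1,0.04,0,0],[0.06,0.1,0.04,0,0],[0,0,0,0,0]]'; python3 -c "
from h import *
wing(lo=.16)
rows(capt(5,-20,163,-1))"
```

```text
clock: 10.12
position: [0.5375, 0.007, 0.1127]
ee_rot: [0.443, 3.104, -0.011]
force: [1.6, -27.8, 14.3]
width: 0.004
gripper_force: 13.3
136 wing angle 87.7 c [-4.3  9. ] extent r -8.0 28.0 u -26.0 26.0
delta units [-0.04  0.02 -0.07] yaw of tool y -16.3 pos [0.538 0.007 0.113] F [  1.2 -27.6  14.7]
```

The wing is now at -88°, a 109° turn in all. Next stroke: push its uphill half from the left side to the right.

```bash
python3 -m creep '[[0,-0.25,0,0,0],[0,0,-1,0,0],[0,0,-1,0,0],[-0.8,0,0,0,0],[-0.2,0.6,0,0,0],[0,0.7,0,0,0],[0,0,0,0,0]]'; python3 -c "
from h import *
wing()
rows(capt(-18,10,163,1))"
```

```text
clock: 11.05
position: [0.5848, 0.0496, 0.1895]
ee_rot: [-0.424, -3.11, -0.001]
force: [0.3, 0.0, -0.4]
width: 0.009
gripper_force: 0.0
86 wing angle 84.2 c [-4.3  7.5] extent r -8.0 6.0 u -27.0 27.0
delta units [0.19 0.26 1.43] yaw of tool y -15.6 pos [0.585 0.048 0.19 ] F [-0.1  0.2 -0.2]
```

```bash
python3 -m creep '[[0.2,0.26,0,0,0],[0,0,0.6,0,0],[0,0,0.5,0,0],[0,0,0.33,0,0],[0,0,0,0,0]]'; python3 -m creep '[[0,-0.12,0,0,0],[0,-0.12,0,0,0],[0,-0.12,0,0,0],[0,-0.12,0,0,0],[0,0,0,0,0]]'; python3 -c "
from h import *
wing()
rows(capt(0,12,163,1))"
```

```text
clock: 11.72
position: [0.5797, 0.0576, 0.133]
ee_rot: [-0.432, -3.11, 0.001]
force: [0.4, 0.3, -0.1]
width: 0.006
gripper_force: 0.0
clock: 12.35
position: [0.5767, 0.0405, 0.1347]
ee_rot: [0.43, 3.109, 0.004]
force: [2.1, 5.3, 2.0]
width: 0.007
gripper_force: 2.9
delta units [0.01 0.03 0.02] yaw of tool y -15.7 pos [0.577 0.041 0.135] F [2.3 4.4 2.7]
```

```bash
python3 -m creep '[[0,-0.12,0,0,0],[0,-0.12,0,0,0],[0.03,-0.1,0.02,0,0],[0,0,0,0,0]]'; python3 -c "
from h import *
wing()
rows(capt(12,10,163,1))"
```

```text
clock: 12.9
position: [0.5756, 0.0364, 0.1351]
ee_rot: [0.419, 3.105, 0.019]
force: [11.3, 26.7, 2.3]
width: 0.005
gripper_force: 14.5
delta units [ 0.06 -0.16  0.06] yaw of tool y -15.4 pos [0.576 0.036 0.135] F [11.7 26.6  1.5]
```

High force with a small lever arm, so I back off and bite further out along the wing.

```bash
python3 -m creep '[[0,0.4,0,0,0],[-0.16,0,-0.11,0,0],[0,0,0,0,0]]'; python3 -c "
from h import *
wing()
rows(capt(0,18,165,1))"; python3 -m creep '[[0,-0.15,0,0,0],[0,-0.15,0,0,0],[0,-0.1,0,0,0],[0,0,0,0,0]]'; python3 -c "
from h import *
rows(capt(9,19,165,1))"
```

```text
clock: 13.32
position: [0.5816, 0.0387, 0.1377]
ee_rot: [0.434, 3.111, -0.0]
force: [1.0, 3.3, 2.3]
width: 0.003
gripper_force: 1.6
delta units [ 0.05  0.03 -0.03] yaw of tool y -15.9 pos [0.582 0.039 0.138] F [1.7 1.5 1.9]
clock: 13.88
position: [0.5763, 0.0233, 0.1373]
ee_rot: [-0.434, -3.111, 0.001]
force: [1.0, 1.3, 0.5]
width: 0.007
gripper_force: 0.6
delta units [ 0.01  0.22 -0.05] yaw of tool y -15.9 pos [0.576 0.023 0.137] F [1.  1.3 0.5]
```

```bash
python3 -m creep '[[-0.2,0.1,-0.1,0,0],[0,0,-1,0,0],[-1,0,-0.3,0,0],[0,0,0,0,0]]'; python3 -c "
from h import *
wing(png='pics/s5.png')
rows(capt(10,30,165,-1))"
```

```text
clock: 14.38
position: [0.6267, 0.0136, 0.1944]
ee_rot: [0.434, 3.108, -0.002]
force: [-0.1, -0.3, -0.8]
width: 0.006
gripper_force: 0.0
12 wing angle -52.8 c [16.3 18.9] extent r 13.0 21.0 u 9.0 24.0
delta units [ 1.01 -0.87  1.19] yaw of tool y -15.9 pos [0.625 0.014 0.193] F [-1.   1.1  0.7]
```

View pics/s5.png

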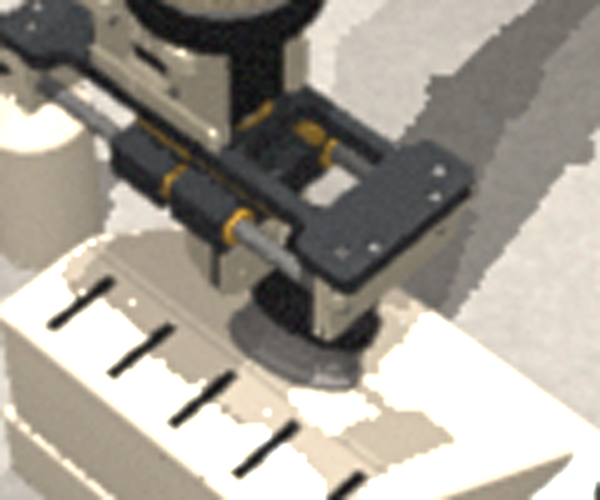

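The gripper hides the wing in this view (stub at crop (225,270)). I'll raise it and shift right before looking again.

```bash
python3 -m creep '[[0,-0.9,-1,0,0],[0,0,-1,0,0],[0,0,0,0,0]]'; python3 -c "
from h import *
wing()
rows(capt(10,30,165,-1))"
```

```text
clock: 14.8
position: [0.6149, -0.0201, 0.2759]
ee_rot: [0.433, 3.108, 0.001]
force: [-0.4, 0.4, -1.3]
width: 0.003
gripper_force: 0.0
288 wing angle 45.5 c [-2.4  3.8] extent r -21.0 22.0 u -16.0 23.0
delta units [0.98 0.01 3.21] yaw of tool y -15.8 pos [ 0.614 -0.019  0.274] F [ 0.2 -0.2 -0. ]
```

The wing is at 45° (= -135°), so it has turned 156° in all. That's at least 70° of slip even in the worst case. One more short stroke for certainty.

```bash
python3 -m creep '[[0.98,0.2,0,0,0],[0,0,1,0,0],[0,0,1,0,0],[0,0,0.8,0,0],[0,0,0.4,0,0],[0,0,0,0,0]]'; python3 -m creep '[[0.1,0,0.07,0,0],[0.1,0,0.07,0,0],[0.1,0,0.07,0,0],[0.1,0,0.07,0,0],[0,0,0,0,0]]';python3 -m creep '[[0.08,-0.05,0.06,0,0],[0.08,-0.05,0.06,0,0],[0,0,0,0,0]]'; python3 -c "
from h import *
wing()
rows(capt(8,5,165,-1))"
```

```text
clock: 15.6
position: [0.5775, -0.0008, 0.1441]
ee_rot: [-0.431, -3.109, 0.001]
force: [0.2, -0.8, 0.8]
width: 0.005
gripper_force: 0.0
clock: 16.23
position: [0.5723, 0.0008, 0.1405]
ee_rot: [0.432, 3.092, 0.002]
force: [11.8, -6.7, 25.0]
width: 0.003
gripper_force: 11.9
clock: 16.6
position: [0.56, -0.0062, 0.1327]
ee_rot: [0.439, 3.1, -0.008]
force: [3.5, -20.4, 10.5]
width: 0.003
gripper_force: 10.7
99 wing angle 11.7 c [2.2 5.5] extent r -26.0 23.0 u -10.0 29.0
delta units [0.1  0.12 0.03] yaw of tool y -16.1 pos [ 0.56  -0.006  0.133] F [  4.4 -20.2  11.1]
```

```bash
python3 -m creep '[[-0.1,-0.1,-0.1,0,0],[-0.2,-0.1,-0.2,0,0],[0,0,-1,0,0],[0,0,-1,0,0],[0,0,-1,0,0],[0,0,-0.3,0,0],[0,0,0,0,0]]'; python3 - <<'E'
from h import *
wing()
piv=np.array([.585,.0684,0])+.115*ys
b=piv-.0288*xs+[0,0,.135]
print("ball",b)
d=vision.get_image("scene");P=cloud(d);I=d["pixels"].astype(int)
m=(I.max(-1)<60)&(np.linalg.norm(P-b,axis=-1)<.04)&(P[...,2]>.115);print("seen",m.sum(),P[m].mean(0),P[m].min(0),P[m].max(0))
t=b-.07*xs;t[2]=.12-.044;rows(t)
E
```

```text
clock: 17.52
position: [0.5656, -0.0093, 0.2738]
ee_rot: [0.431, 3.111, 0.001]
force: [0.6, -0.4, -0.2]
width: 0.007
gripper_force: 0.0
294 wing angle 11.5 c [-0.7  4.5] extent r -26.0 26.0 u -11.0 12.0
ball [0.58868308 0.1868942  0.135     ]
seen 87 [0.59305506 0.1901188  0.14096051] [0.58142182 0.17924656 0.12711495] [0.60087637 0.20074636 0.14921413]
delta units [2.5  4.89 4.91] yaw of tool y -15.8 pos [ 0.565 -0.009  0.272] F [ 0.2  0.5 -0.3]
```

Wing at 11.5°, so it has turned 190° in total and slip is at least 1.8 rad. The lever is still off (ball seen where the model puts it). Now to the front of the ball.

```bash
python3 -m creep '[[0.5,1,0,0,0],[0.5,1,0,0,0],[0.5,1,0,0,0],[0.5,1,0,0,0],[0.5,0.9,0,0,0],[0,0,1,0,0],[0,0,1,0,0],[0,0,1,0,0],[0,0,1,0,0],[0,0,0.86,0,0],[0,0,0,0,0]]'; python3 - <<'E'
from h import *
piv=np.array([.585,.0684,0])+.115*ys+[0,0,.122-.044]
rows(piv+.008*xs);rows(piv-.0288*xs)
d=vision.get_image("scene");cv2.imwrite("pics/s6.png",cv2.convertScaleAbs(cv2.resize(d["pixels"][140:290,270:450],(600,500),interpolation=2),alpha=1.4,beta=15))
E
```

```text
clock: 19.0
position: [0.5196, 0.2049, 0.0757]
ee_rot: [-0.431, -3.106, 0.007]
force: [-0.2, 0.7, -0.1]
width: 0.006
gripper_force: 0.0
delta units [-2.7   0.04 -0.07] yaw of tool y -15.8 pos [0.52  0.205 0.076] F [-0.2  0.7 -0.1]
delta units [-1.78  0.04 -0.07] yaw of tool y -15.8 pos [0.52  0.205 0.076] F [-0.2  0.7 -0.1]
```

View pics/s6.png

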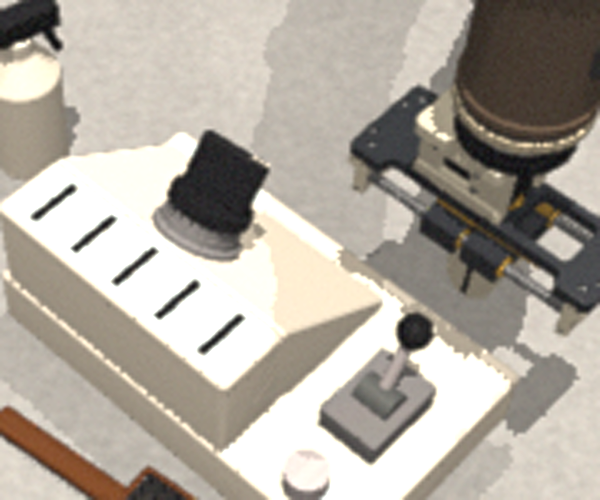

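The stub (crop (475,280)) is in front of the ball (415,332), which is still leaning forward. Pushing back.

```bash
python3 -m creep '[[-0.5,0.04,-0.05,0,0],[-0.5,0,0,0,0],[-0.3,0,0,0,0],[-0.3,0,0,0,0],[-0.3,0,0,0,0],[-0.3,0,0,0,0],[-0.3,0,0,0,0],[-0.2,0,0,0,0],[-0.1,0,0,0,0],[0,0,0,0,0]]'; python3 - <<'E'
from h import *
piv=np.array([.585,.0684,0])+.115*ys+[0,0,.122-.044]
rows(piv+.008*xs)
b=piv*[1,1,0]+.0288*xs+[0,0,.135]
d=vision.get_image("top");P=cloud(d);I=d["pixels"].astype(int)
d=vision.get_image("scene");P=cloud(d);I=d["pixels"].astype(int)
m=(I.max(-1)<60)&(np.linalg.norm(P-b,axis=-1)<.05)&(P[...,2]>.11)&(P[...,2]<.16);print(b,"seen",m.sum(),P[m].mean(0),P[m].min(0),P[m].max(0))
E
```

```text
clock: 20.3
position: [0.6206, 0.18, 0.0801]
ee_rot: [-0.425, -3.093, 0.0]
force: [-37.2, 4.2, 27.0]
width: 0.004
gripper_force: 19.4
delta units [-0.11 -0.05  0.05] yaw of tool y -15.6 pos [0.621 0.18  0.08 ] F [-37.2   4.2  27. ]
[0.64409587 0.17117217 0.135     ] seen 120 [0.6460022  0.17552238 0.14076648] [0.62826772 0.16268348 0.12037628] [0.65714946 0.1962395  0.15286095]
```

The lever is at its end stop. Backing off and checking.

```bash
python3 -m creep '[[0.4,0,0,0,0],[1,0,0,0,0],[1,0,0,0,0],[0.5,0,-0.5,0,0],[0,0,-1,0,0],[0,0,-1,0,0],[0,0,0,0,0]]'; python3 - <<'E'
from h import *
piv=np.array([.585,.0684,0])+.115*ys;b=piv+.0288*xs+[0,0,.135]
wing()
d=vision.get_image("scene");P=cloud(d);I=d["pixels"].astype(int)
m=(I.max(-1)<60)&(np.linalg.norm(P-b,axis=-1)<.05)&(P[...,2]>.11)&(P[...,2]<.16);print(b,"seen",m.sum(),P[m].mean(0),P[m].min(0),P[m].max(0))
print("lever lean",np.arctan2((P[m].mean(0)-piv)@xs-.004,P[m].mean(0)[2]-.006-.082), readout.observe()["force"])
cv2.imwrite("pics/s7.png",cv2.resize(d["pixels"][120:360,220:460],(600,600)))
E
```

```text
clock: 21.28
position: [0.522, 0.2094, 0.1842]
ee_rot: [0.432, 3.106, 0.006]
force: [-0.3, 1.6, -0.6]
width: 0.007
gripper_force: 0.0
286 wing angle 11.6 c [-1.1  4.2] extent r -25.0 24.0 u -11.0 13.0
[0.64409587 0.17117217 0.135     ] seen 104 [0.64743482 0.17525315 0.14125473] [0.63443595 0.1633046  0.12925447] [0.65569471 0.18596093 0.1480506 ]
lever lean 0.4677086324548842 [-0.90747793 -0.08527866 -0.37162862]
```

View pics/s7.png

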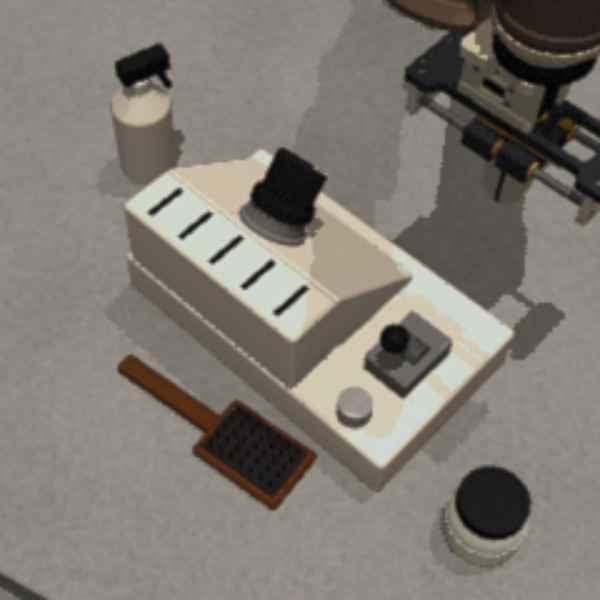

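The lever leans fully back (ball at (395,340)), the cap has stayed put, the bystanders stand where they were, and the arm is clear.

```bash
python3 -c "
from cell import sign_off
print(sign_off())"
```

```text
the job is handed in; nothing more can be done
None
```

I handed the job in: by the camera, the cap turned about 190° clockwise (home, and at least two clicks even in the worst case) and the lever was then pushed to its rear stop; the bottle, tub and brush were left in place and the arm touches nothing, but `sign_off` returned no verdict.

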